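Feed one nut and push it to its bolt

ROBOT

A 7-joint arm with a two-finger parallel gripper is mounted at the origin on a cart in front of the work surface, level with it; the furniture and walls round the work are solid. World frame = base frame: x ahead of the robot, y to its left, z up, the work surface at z = 0. Lengths are in m, angles in rad, forces in N, time in s.
With the tool pointing down it reaches from about 0.425 to 0.925 m from the base axis. Payload 6.8 kg.
Tool frame: the origin (TCP) lies at the very end of the fingers, on their centre line; the grasp point (between the pads) lies grasp_offset behind it (grasp_offset is the distance from the TCP to the grasp point, in m); z points along the fingers, y is the direction in which the jaws open and shut (so a half turn about z gives the same grasp; the last joint's range is limited). The gripper opens to 85 mm and grips with 20 to 120 N. Pads are 22 mm wide; open, the fingers measure 114 mm over their backs; the gripper's body (76 mm by 85 mm) begins 54 mm behind the grasp point. The pads swing forward as they close: fully open they stand 13 mm farther back than shut.
Start: joints at [-1.355, 0.477, 0.022, 1.555, -0.011, 1.109, -0.083], TCP at [0.215, 0.64, 0.231] pointing down, gripper open.
Joint ranges: [-2.96, 2.96], [-0.34, 2.1], [-1.41, 1.46], [0.24, 2.44], [-1.37, 4.51], [0.17, 1.92], [-2.96, 2.96]. Speed limits (rad/s): [2.39, 2.39, 3.14, 3.14, 3.14, 3.14, 3.14].

INTERFACE

Orientations are given as a unit quaternion [w, x, y, z].
In Python, from station import * gives the robot as it stands.
- The arm moves only by the shell command python3 -m handwheel 'ROWS' [FORCE]. ROWS is JSON, one flat list of numbers, 7 for each row, row after row: the shift along the world's x, y, z in cm, then the turn, a rotation vector about the world's x, y, z in degrees, then the opening, from 0 (shut) to 1 (fully open). In form: [tx, ty, tz, ax, ay, az, fingers, tx, ty, tz, ax, ay, az, fingers, ...]. A call has 1 to 8 rows; each row is the pose to reach, as a shift and turn from the pose measured when the call began; what a row does not reach only later rows make up. A row lasts 1/12 s, in which the tool goes at most 41.7 mm and 7.16 degrees, less where a joint would pass 70% of its speed; a pose out of reach is approached as far as the arm can. A call with a gripper value outside its range is refused whole. The fingers move at their own pace and stop on an object; FORCE is the grip in N (left out, the last holds). Time passes only in rows, so rows that repeat a pose let the fingers close. It gives the time, the measured TCP pose, the force and the opening at its end, in the units of the state.
- get_obs(): the state, without advancing time (a new reading comes with each control period).
- read_camera(name): name is "scene" or "top" or "wrist"; returns the picture (400x640x3 uint8, red, green, blue); there is no depth.
- camera_info(name): a dict with "fx", "fy", "cx", "cy" (pixels), "k1" (the pictures are not rectified: a ray, as slopes to the right and down, at radius r is drawn at 1 + k1 r^2 times it, then the intrinsics apply), "R" (3x3) and "t" (3): a world point X has camera coordinates R X + t; the wrist camera has in their place "mount" (4x4, takes a point from camera to tool coordinates, whose origin is the TCP and whose axes are the flange's). Camera axes: x right, y down, z forward; pixel columns grow to the right and rows downward; lengths in m; the calibration is good to about 2 mm. A picture is of the moment at which its call begins: read the wrist's pose just before it. camera_info takes no time and is no camera call.
- hand_in(): hands the job in, once; it reports no verdict.
The state is a dict: "t": time; "q": joint angles; "joint_vel": joint speeds; "joint_torque": joint torques, N m; "eef_pos": TCP position; "tool_rot": TCP orientation; "contact_force": force on the tool from outside, world axes, zero at the start; "torque": the same for the moment, N m; "gripper_width": opening from 0.0 (shut) to 1.0 (fully open).
Only numpy, scipy, OpenCV 4.12 (cv2) and the standard library are available. Lean on these libraries where they do the work, as an engineer would, in place of code of your own. Each camera call takes 0.05 s, during which the arm holds its last target. There are 200 camera calls.

TASK

Press the black cap of the nut feeder all the way down once and let it rise again, so that a single hex nut slides out at the front. Then, with the fingertips, push that nut sideways along the plate into the bay in which the bolt lies, wholly past the line at the bay's mouth. Pick nothing up, and leave the bolt, the tube offcut, the other nuts and everything else where they are.

Things in the scene. Friction and masses are not known exactly. Their poses are not given: they have to be found in the camera images.
- feeder: Nut feeder, fixed: dark steel plate, top at z 6 mm, grey magazine and boxes in the middle. Origin on the bench under the magazine axis; x points away from the robot (yaw up to 0.1 rad), y to the left bay. In mm: plate x -72 to 52, y +-165. Magazine 46 x 42, walls 50 high, open on top, gate at the foot of its front (x -23). Drive box right of it, x -20 to 30, y -21 to -64, 40 high; blade housing behind, x to 71, 30 high
- outfeed (a point): point on the plate's top (z 6 mm) where the centre of a fed nut stops (within 6 mm), at feeder x -44, y 0, in the strip in front of the gate. The strip lies between the magazine (x -23) and a lip 8 mm high (inner face x -68), and runs on level into both bays
- line_left (a point): middle of the light flush line across the mouth of the left bay, at feeder x -45, y +45, z 6 mm. The bay is the plate beyond it, y 45 to 160 mm, rims 10 mm high; its mouth is open over x -68 to -20, no step. A nut is wholly past the line when its centre is at least 61 mm from the feeder's y = 0
- line_right (a point): the same for the right bay: feeder x -45, y -45, z 6 mm; the bay is y -45 to -160 mm (behind x = -20 it begins at y -66)
- plunger (a joint): the plunger's travel in m: 0 up, 0.020 fully down (hard stop). It must be pressed to the stop: it drives a blade that pushes the lowest nut 44 mm forward out of the gate. Springs back up by itself when released. Force: 7 N at the top, 9 N at the stop, plus up to 8 N while a nut is pushed
- plunger_cap (a point): centre of the top of the plunger's round black cap, 32 mm across, on the drive box at feeder x 0, y -44 mm; 74 mm above the bench when up, 54 mm when down; pressed straight down
- nut_a: lowest of three equal steel hex nuts stacked in the magazine, the one that is fed out: 32 mm across flats, 36 mm across corners, 16 mm high, about 50 g. Origin: centre of its underside. It comes out with two flats facing the bays
- nut_b: second nut of the stack, like nut_a; stays in the magazine (it drops to the bottom when the plunger rises; a second press would feed it out)
- nut_c: top nut of the stack, like nut_a; stays in the magazine
- kit_bolt: loose hex bolt, 74 mm long, head 35 mm across, lying front to back in the outer part of one bay (left or right, changes), about 140 mm from the feeder's y = 0. Origin: centre of its underside. The nut goes into this bay
- tube_offcut: loose square steel tube offcut, 75 x 32 x 32 mm, lying front to back in the outer part of the other bay. Origin: centre of its underside
- bow_shackle: bystander: loose bow shackle 103 x 80 x 19 mm on the bench to the left of the feeder
- big_nut: bystander: loose hex nut 35 x 40 x 18 mm on the bench to the left of the feeder
- disc: bystander: loose flap disc, 117 mm across, 17 mm high, on the bench to the left of the feeder
Not all that is in view belongs to the job. Leave any green or red look-alike of the nut_c alone.

How it is judged:
By the outcome, as a careful person would: the job done as asked, in the order asked, and still so for the second after the job is handed in, with the robot touching nothing.
It also fails if it takes over 45 s, if anything falls off the work surface, if the arm or the gripper's body presses on something with over 40 N, if the wrist force passes 120 N, or if a joint passes its speed limit or range.

## Working session

There is one attempt and no reset: what is moved stays moved. The work goes in short steps, Python scripts to look and compute and a shell command to move; the robot and the scene stay as the last step left them, time stands still between calls to the robot, and variables do not carry over. Pictures are saved under pics/ and viewed, on a budget of 10 in all, crops included, one or two more only if the job needs it, and the job is handed in when it is done.

```bash
mkdir -p pics
python3 - <<'E'
from station import *
import cv2
o=get_obs();print(o)
for n in("scene","top"):
    cv2.imwrite(f"pics/{n}0.png",read_camera(n)[:,:,::-1]);print(n,camera_info(n))
print(camera_info("wrist"))
E
```

```text
{'t': 0.0, 'q': array([-1.35509654,  0.47779027,  0.02231558,  1.55644194, -0.0115179 ,
        1.10929532, -0.08308569]), 'joint_vel': array([ 6.26395039e-04, -7.52788810e-04, -3.59121181e-04,  1.34358317e-03,
        1.53127885e-03,  7.79896344e-05, -8.32341468e-04]), 'joint_torque': array([ 2.47693833e-04, -5.96447468e+01,  1.60791434e+00, -2.81201237e+01,
        1.24399815e-02,  9.36288794e-03, -1.64868482e-05]), 'eef_pos': array([0.21457319, 0.63936792, 0.23033585]), 'tool_rot': array([-9.26392601e-05,  1.61169058e-01,  9.86926400e-01, -8.98951110e-04]), 'contact_force': array([-0.12670895, -0.04685271, -0.01869167]), 'torque': array([0.00465303, 0.00523749, 0.00717591]), 'gripper_width': 1.001771739356902}
scene {'fx': 434.75681317785217, 'fy': 434.75681317785217, 'cx': 320.9036608030908, 'cy': 197.9194585543578, 'k1': 0.005130137839533548, 'R': array([[ 0.75224971, -0.65879561, -0.01042663],
       [-0.4415022 , -0.49225913, -0.75017115],
       [ 0.48907686,  0.56891941, -0.6611615 ]]), 't': array([-0.30316979,  0.31229282,  0.9553958 ])}
top {'fx': 476.3718153191077, 'fy': 476.3718153191077, 'cx': 320.60655638499895, 'cy': 205.37844060220647, 'k1': -0.013427694562189096, 'R': array([[-0.02685442, -0.99961381, -0.00714611],
       [-0.988576  ,  0.02761715, -0.14817144],
       [ 0.14831158,  0.00308541, -0.98893587]]), 't': array([0.08339087, 0.4552407 , 1.60316181])}
{'fx': 308.39645252412754, 'fy': 308.39645252412754, 'cx': 328.56646975540656, 'cy': 201.11610978665428, 'k1': -0.05992685684710849, 'mount': array([[-7.22547075e-04, -9.44485017e-01, -3.28553695e-01,
         8.50577633e-02],
       [ 9.99999355e-01, -9.70170550e-04,  5.89751210e-04,
         6.10307697e-04],
       [-8.75764301e-04, -3.28553058e-01,  9.44485109e-01,
        -1.42133412e-01],
       [ 0.00000000e+00,  0.00000000e+00,  0.00000000e+00,
         1.00000000e+00]])}
```

View pics/top0.png

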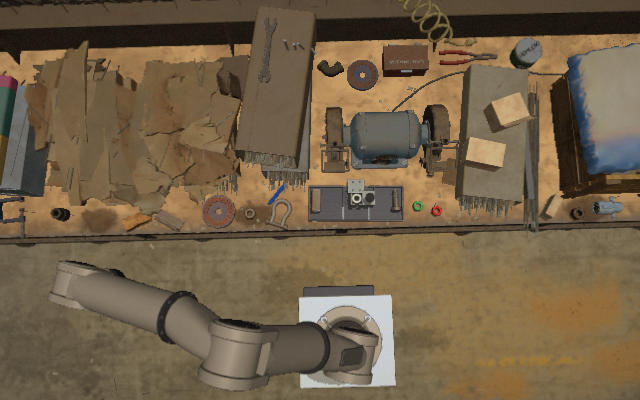

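View pics/scene0.png

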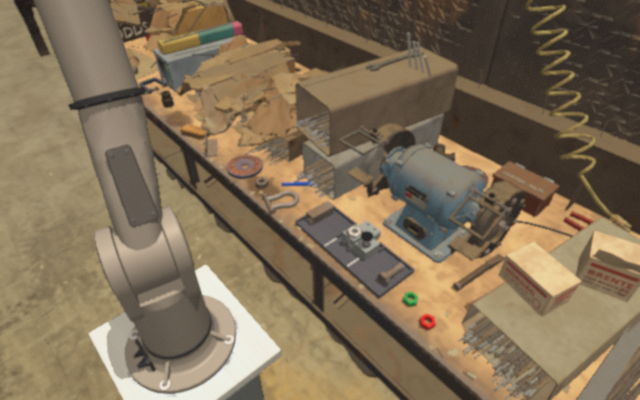

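The top view shows the feeder plate spanning cols 309–403, rows 184–220, with the cap near (368,198) and the magazine near (355,198). The look-alikes are the green nut at (417,206), the red nut at (436,210) and big_nut at (250,213). I'll take close crops next.

```bash
python3 - <<'E'
import cv2,numpy as np
a=cv2.imread("pics/top0.png")[175:230,300:412]; b=cv2.imread("pics/scene0.png")[190:300,285:425]
a=cv2.resize(a,(784,385),interpolation=cv2.INTER_CUBIC)
cv2.imwrite("pics/c_top.png",a)
E
cat > h.py <<'E'
from station import *
import numpy as np,cv2
from scipy.spatial.transform import Rotation as Ro
def cam(n,o=None):
    c=camera_info(n);K=np.array([[c["fx"],0,c["cx"]],[0,c["fy"],c["cy"]],[0,0,1]])
    if n=="wrist":
        q=o["tool_rot"];T=np.eye(4);T[:3,:3]=Ro.from_quat([q[1],q[2],q[3],q[0]]).as_matrix();T[:3,3]=o["eef_pos"]
        M=np.linalg.inv(T@c["mount"]);R,t=M[:3,:3],M[:3,3]
    else: R,t=c["R"],c["t"]
    return K,np.array([c["k1"],0,0,0.]),R,t
def px(X,n,o=None):
    K,d,R,t=cam(n,o);return cv2.projectPoints(np.atleast_2d(X).astype(float),cv2.Rodrigues(R)[0],t,K,d)[0][:,0]
def pt(uv,z,n,o=None):
    K,d,R,t=cam(n,o);u=cv2.undistortPoints(np.array(uv,float).reshape(-1,1,2),K,d)[:,0]
    r=np.c_[u,np.ones(len(u))]@R; C=-R.T@t
    return C+r*((z-C[2])/r[:,2])[:,None]
def feeder(p,X):  # p=x,y,yaw
    X=np.atleast_2d(X);c,s=np.cos(p[2]),np.sin(p[2])
    return np.c_[p[0]+c*X[:,0]-s*X[:,1],p[1]+s*X[:,0]+c*X[:,1],X[:,2]]
E
```

```text
(no output)
```

View pics/c_top.png

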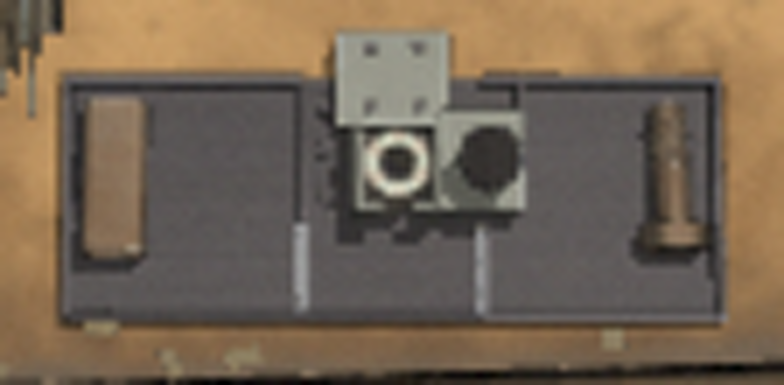

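The bolt lies in the right bay (crop 670,175), the tube is in the left one (115,175), and the cap is at crop (488,158). So the push goes toward -y. Next I fit the feeder pose.

Run:
```python
from h import *
from scipy.optimize import least_squares
F=np.array([[-72,165,10],[-72,-165,10],[52,165,16],[52,-165,16],[-45,45,6],[-45,-45,6],[0,-44,74],[0,0,50]])/1e3
c=np.array([[63,322],[722,318],[63,75],[720,78],[301,266],[481,270],[488,158],[396,165]],float)
uv=(c+.5)/7-.5+[300,175]
r=least_squares(lambda p:(px(feeder(p,F),"top")-uv).ravel(),[.6,0,0],loss="soft_l1")
p=r.x;print(p,(px(feeder(p,F),"top")-uv).round(1).tolist())
print(px(feeder(p,F),"scene").round().tolist())
print(feeder(p,F[4:]), feeder(p,[[-44,0,6],[-44,-75,6]]*np.array([[1e-3]*3])))
```

```text
[ 0.47633995 -0.050892   -0.02816934] [[-0.5, -0.0], [0.4, 0.6], [-0.4, -0.2], [0.1, -0.6], [-0.1, 0.4], [0.0, -0.1], [0.4, -0.1], [-0.0, 0.1]]
[[295.0, 222.0], [380.0, 297.0], [329.0, 201.0], [415.0, 269.0], [330.0, 243.0], [353.0, 262.0], [367.0, 235.0], [355.0, 232.0]]
[[ 0.43262526 -0.0046424   0.006     ]
 [ 0.43009035 -0.0946067   0.006     ]
 [ 0.47510067 -0.09487455  0.074     ]
 [ 0.47633995 -0.050892    0.05      ]] [[ 0.43235741 -0.04965271  0.006     ]
 [ 0.43024499 -0.12462296  0.006     ]]
```

```bash
python3 -c "
import station
print([ (n,getattr(station,n)) for n in dir(station) if 'off' in n.lower()], [n for n in dir(station) if n[0]!='_'])"
python3 -m handwheel '[13.5,-29,0,0,0,17,0, 13.5,-29,0,0,0,17,0, 13.5,-29,0,0,0,17,0, 13.5,-29,0,0,0,17,0, 13.5,-29,0,0,0,17,0, 13.5,-29,0,0,0,17,0, 13.5,-29,0,0,0,17,0, 13.5,-29,0,0,0,17,0]'
```

```text
[('grasp_offset', 0.0187)] ['PlanningError', 'camera_info', 'get_obs', 'grasp_offset', 'hand_in', 'read_camera']
t: 0.77
eef_pos: [0.351, 0.3451, 0.2301]
tool_rot: [-0.0, 0.015, 1.0, -0.002]
contact_force: [-0.0, 0.1, -1.0]
gripper_width: -0.003
```

```bash
python3 -m handwheel '[9,-30,0,0,0,0,0, 9,-30,0,0,0,0,0, 9,-30,0,0,0,0,0, 9,-30,0,0,0,0,0, 9,-30,0,0,0,0,0, 9,-30,0,0,0,0,0, 9,-30,0,0,0,0,0, 9,-30,0,0,0,0,0]'
python3 -m handwheel '[2.4,-13,-5,0,0,0,0, 2.4,-13,-5,0,0,0,0, 2.4,-13,-5,0,0,0,0, 2.4,-13,-5,0,0,0,0, 2.4,-13,-5,0,0,0,0, 2.4,-13,-5,0,0,0,0]'
python3 - <<'E'
from h import *
o=get_obs();im=read_camera("wrist")[:,:,::-1].copy();np.save("o1.npy",o,allow_pickle=True)
cv2.imwrite("pics/w1.png",im)
p=[ 0.47634,-0.05089,-0.02817]
F=np.array([[-45,45,6],[-45,-45,6],[0,-44,74],[0,0,50],[-44,0,6]])/1e3
print(o["eef_pos"],px(feeder(p,F),"wrist",o).round(1).tolist(),px(o["eef_pos"],"wrist",o))
E
```

```text
t: 1.43
eef_pos: [0.4412, 0.0407, 0.2302]
tool_rot: [0.0, 0.017, 1.0, -0.002]
contact_force: [0.3, 0.3, 0.8]
gripper_width: 0.0
t: 1.93
eef_pos: [0.4646, -0.0903, 0.1796]
tool_rot: [-0.001, 0.019, 1.0, -0.002]
contact_force: [-0.9, 1.0, 0.7]
gripper_width: -0.0
[ 0.46455853 -0.0902558   0.17958546] [[410.7, 146.0], [323.0, 146.6], [323.3, 211.5], [370.9, 201.9], [366.9, 147.2]] [[327.2298723  264.52963276]]
```

View pics/w1.png

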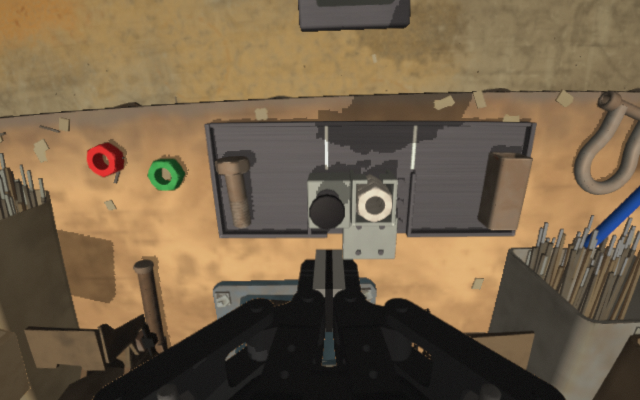

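The wrist view puts the cap at (326,211), the outfeed strip at about (370,148) and the lines at (326,148) and (414,148). That is about 3 px (3 mm) further toward +y than the fit, so I shift the model by +2.5 mm in y.

```bash
python3 -m handwheel '[1,-0.2,-4,0,0,0,0, 1,-0.2,-7,0,0,0,0, 1,-0.2,-9,0,0,0,0, 1,-0.2,-9.6,0,0,0,0, 1,-0.2,-9.6,0,0,0,0, 1,-0.2,-9.6,0,0,0,0]'
python3 -m handwheel '[0,0,-0.5,0,0,0,0, 0,0,-1,0,0,0,0, 0,0,-1.3,0,0,0,0, 0,0,-1.6,0,0,0,0, 0,0,-1.6,0,0,0,0]'
```

```text
t: 2.48
eef_pos: [0.4755, -0.0901, 0.0848]
tool_rot: [0.0, 0.017, 1.0, -0.002]
contact_force: [0.1, -0.4, -0.7]
gripper_width: -0.001
t: 2.9
eef_pos: [0.4766, -0.0897, 0.0695]
tool_rot: [0.001, 0.017, 1.0, -0.001]
contact_force: [-0.4, 1.3, 7.0]
gripper_width: -0.001
```

```bash
python3 -m handwheel '[0,-0.2,-0.3,0,0,0,0, 0,-0.2,-0.6,0,0,0,0, 0,-0.2,-0.9,0,0,0,0, 0,-0.2,-1.2,0,0,0,0, 0,-0.2,-1.4,0,0,0,0, 0,-0.2,-1.5,0,0,0,0, 0,-0.2,-1.6,0,0,0,0, 0,-0.2,-1.6,0,0,0,0]'
```

```text
t: 3.57
eef_pos: [0.4767, -0.0899, 0.0541]
tool_rot: [0.001, 0.016, 1.0, -0.0]
contact_force: [-2.8, 6.5, 9.0]
gripper_width: 0.001
```

```bash
python3 -m handwheel '[0,0,-0.2,0,0,0,0, 0,0,-0.3,0,0,0,0, 0,0,-0.3,0,0,0,0]'
```

```text
t: 3.82
eef_pos: [0.4768, -0.0898, 0.0538]
tool_rot: [0.001, 0.016, 1.0, 0.001]
contact_force: [-11.6, 3.0, 38.1]
gripper_width: 0.004
```

Hard stop reached: z is steady at 0.054 and the force jumped to 38 N. Now I release straight up and go to the left side of the outfeed.

```bash
python3 -m handwheel '[0,0,0.8,0,0,0,0, 0,0,2,0,0,0,0, 0,0,4,0,0,0,0, 0,0,8,0,0,0,0, -1,3,12,0,0,0,0, -2.5,7,12,0,0,0,0, -4,9.5,12,0,0,0,0, -4,9.5,12,0,0,0,0]'
python3 - <<'E'
from h import *
o=get_obs();im=read_camera("wrist")[:,:,::-1].copy()
p=[ 0.47634,-0.0484,-0.02817]
F=np.array([[-45,45,6],[-45,-45,6],[0,-44,74],[0,0,50],[-44,0,22]])/1e3
print(o["eef_pos"],px(feeder(p,F),"wrist",o).round(1).tolist(),px(o["eef_pos"],"wrist",o))
np.save("o2.npy",o)
cv2.imwrite("pics/w2.png",cv2.resize(im[80:330,160:480],(800,625)[:2] if 0 else (768,600)))
E
```

```text
t: 4.48
eef_pos: [0.4346, 0.0111, 0.1745]
tool_rot: [0.001, 0.013, 1.0, 0.003]
contact_force: [-0.2, -1.1, 0.3]
gripper_width: 0.004
[0.43457388 0.01111429 0.17453314] [[314.1, 178.2], [228.0, 178.3], [211.5, 247.5], [265.8, 235.9], [268.2, 183.4]] [[327.23783097 264.52446521]]
```

View pics/w2.png

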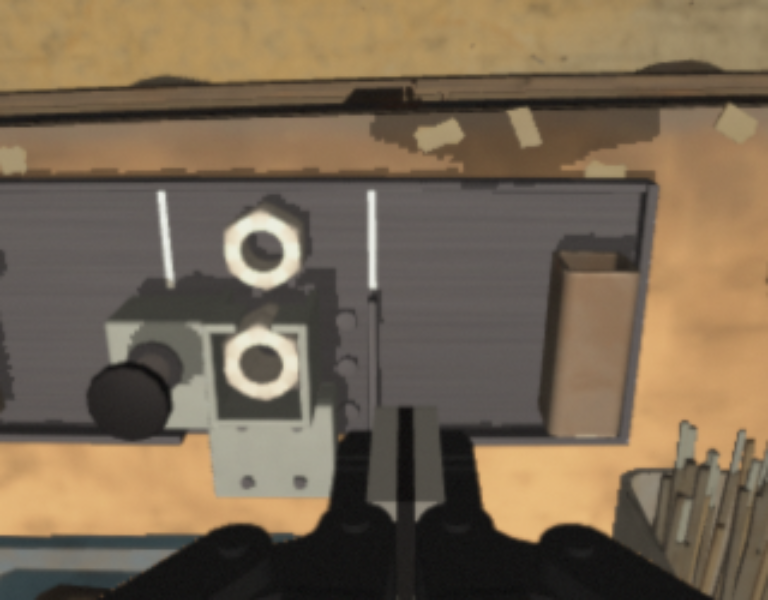

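The nut has been fed and sits at crop (263,248), which is raw (269.6,183.3) against a prediction of (268,183). One nut is visible in the magazine top and the cap is up again. I go down on the left side of the nut.

```bash
python3 -m handwheel '[-0.4,-0.3,-4,0,0,0,0, -0.4,-0.3,-8,0,0,0,0, -0.4,-0.3,-11,0,0,0,0, -0.4,-0.3,-14,0,0,0,0, -0.4,-0.3,-15.5,0,0,0,0, -0.4,-0.3,-16,0,0,0,0, -0.4,-0.3,-16.1,0,0,0,0, -0.4,-0.3,-16.1,0,0,0,0]'
python3 - <<'E'
from h import *
o=get_obs();im=read_camera("wrist")[:,:,::-1].copy()
print(o["eef_pos"],o["contact_force"],px(o["eef_pos"],"wrist",o),px(np.array([.432,-.046,.022]),"wrist",o))
cv2.imwrite("pics/w3.png",im)
E
```

```text
t: 5.2
eef_pos: [0.4323, 0.0049, 0.0138]
tool_rot: [0.002, 0.014, 1.0, 0.002]
contact_force: [0.1, 0.3, -0.2]
gripper_width: 0.0
[0.43229623 0.00491917 0.01375012] [ 0.11615213  0.31102568 -0.24078555] [[327.23855533 264.52698883]] [[226.67995851 274.85250192]]
```

View pics/w3.png

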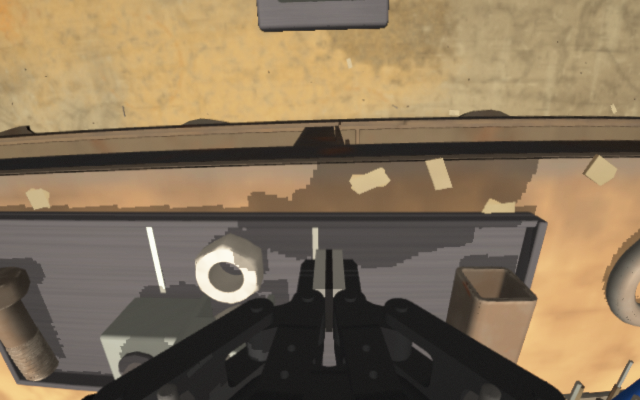

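The nut stands at (230,269) to the left of the shut fingertips, at (330,262), and the strip between them is free. I push toward -y in small steps.

```bash
python3 -m handwheel '[-0.3,-1,0,0,0,0,0, -0.3,-1.8,0,0,0,0,0, -0.3,-2.2,0,0,0,0,0, -0.3,-2.6,0,0,0,0,0, -0.3,-3,0,0,0,0,0, -0.3,-3.4,0,0,0,0,0, -0.3,-3.8,0,0,0,0,0, -0.3,-4.2,0,0,0,0,0]'
```

```text
t: 5.92
eef_pos: [0.4303, -0.0362, 0.0146]
tool_rot: [0.003, 0.013, 1.0, 0.003]
contact_force: [-0.8, 4.3, 5.8]
gripper_width: -0.004
```

```bash
python3 -m handwheel '[-0.1,-0.5,0,0,0,0,0, -0.1,-0.9,0,0,0,0,0, -0.1,-1.3,0,0,0,0,0, -0.1,-1.7,0,0,0,0,0, -0.1,-2.1,0,0,0,0,0, -0.1,-2.5,0,0,0,0,0, -0.1,-2.9,0,0,0,0,0, -0.1,-2.9,0,0,0,0,0]'
python3 - <<'E'
from h import *
o=get_obs();im=read_camera("wrist")[:,:,::-1].copy()
print(o["eef_pos"],o["contact_force"])
cv2.imwrite("pics/w4.png",im);np.save("o4.npy",o)
E
```

```text
t: 6.58
eef_pos: [0.4293, -0.0661, 0.0146]
tool_rot: [0.003, 0.014, 1.0, 0.003]
contact_force: [1.1, 1.8, 2.4]
gripper_width: -0.001
[ 0.42934046 -0.06613019  0.0145995 ] [1.09904212 1.82167586 2.41229932]
```

View pics/w4.png

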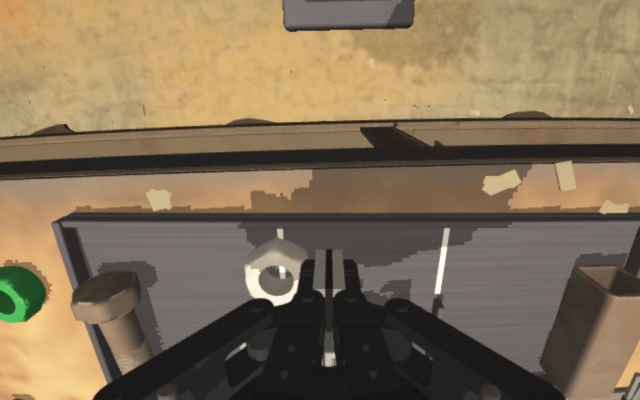

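The push is working: the nut at (277,272) is now on the right line and about 25 mm ahead of the TCP. It needs another 30 mm.

```bash
python3 -m handwheel '[-0.1,-0.5,0,0,0,0,0, -0.1,-0.9,0,0,0,0,0, -0.1,-1.3,0,0,0,0,0, -0.1,-1.7,0,0,0,0,0, -0.1,-2.1,0,0,0,0,0, -0.1,-2.5,0,0,0,0,0, -0.1,-2.8,0,0,0,0,0, -0.1,-3.0,0,0,0,0,0]'
```

```text
t: 7.3
eef_pos: [0.4281, -0.0966, 0.0145]
tool_rot: [0.003, 0.014, 1.0, 0.002]
contact_force: [0.8, 1.1, 1.5]
gripper_width: -0.001
```

```bash
python3 -m handwheel '[0,0.4,0,0,0,0,0, 0,1,0,0,0,0,0, 0,1.5,0,0,0,0,0, 0,1.5,2,0,0,0,0, 0,1.5,6,0,0,0,0, 0,1.5,10,0,0,0,0, 0,1.5,14,0,0,0,0, 0,1.5,15,0,0,0,0]'
python3 -m handwheel '[0,4,2,0,0,0,0, 0,6,3,0,0,0,0, 0,6,3,0,0,0,0, 0,6,3,0,0,0,0]'
python3 - <<'E'
from h import *
o=get_obs();im=read_camera("wrist")[:,:,::-1].copy();t=read_camera("top")[:,:,::-1]
p=[ 0.47634,-0.0477,-0.02817]
print(o["eef_pos"],o["contact_force"],px(feeder(p,np.array([[-45,-45,6],[-45,45,6],[-45,-61,22]])/1e3),"wrist",o))
cv2.imwrite("pics/w5.png",im);cv2.imwrite("pics/t5.png",cv2.resize(t[175:230,300:412],(784,385),interpolation=cv2.INTER_CUBIC));np.save("o5.npy",o)
E
```

```text
t: 7.97
eef_pos: [0.4309, -0.0813, 0.1695]
tool_rot: [0.007, 0.014, 1.0, 0.003]
contact_force: [0.7, 0.3, 0.1]
gripper_width: 0.0
t: 8.3
eef_pos: [0.4312, -0.0193, 0.2001]
tool_rot: [0.007, 0.011, 1.0, 0.003]
contact_force: [-0.1, -0.5, -0.1]
gripper_width: -0.003
[ 0.43120546 -0.0192882   0.20007408] [-0.0664299  -0.51402563 -0.08665762] [[262.26573702 172.1898032 ]
 [342.65198272 172.33474234]
 [244.50274539 175.99149276]]
```

View pics/w5.png

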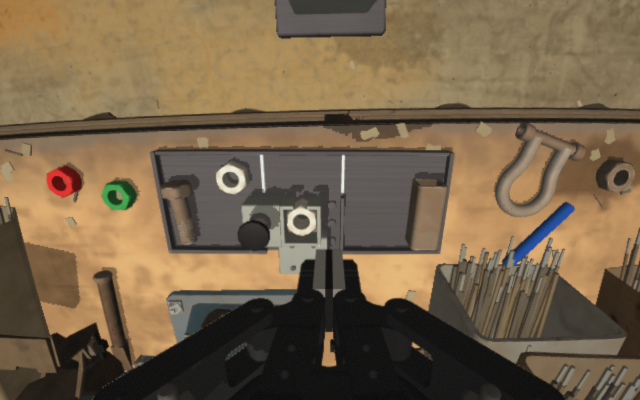

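The nut at (231,178) is well past the 61 mm threshold at column 244.5, by about 14 mm, and it stands clear of the bolt at (180,212). Handing in.

```bash
python3 -c "
from station import *
print(hand_in())"
```

```text
the job is handed in; nothing more can be done
None
```

The job is done and handed in at about 8.4 s of the 45 s allowed. hand_in() gave no verdict, so what follows rests on my own readings.

- **Press:** I pressed the cap once with the shut fingertips, down to z 0.054 m, where the force rose to 38 N against the hard stop. When I released it, the cap came back up and a single nut was fed out.
- **Push:** I pushed that nut along the strip into the right bay, where the bolt lies. The push force stayed at a few newtons.
- **Last check:** In the final wrist picture the nut's centre is about 75 mm from the feeder's y = 0, and 61 mm is needed. The bolt, the tube offcut and the red and green nuts look undisturbed. The magazine still shows a nut. The arm is clear, with the contact force near zero.
- **Disagreement:** The top and wrist cameras differed by about 3 mm in y. I used the wrist values.
- **Not checked:** I saved a final top-camera picture but did not view it. The final wrist picture does not show the flap disc.

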